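# Complete the sample carrier and present its temperature logger

## Robot

A 6-joint arm with a two-finger parallel gripper is mounted at the origin on the work surface; the furniture and walls round the work are solid. World frame = base frame: x ahead of the robot, y to its left, z up, the work surface at z = 0. Lengths are in m, angles in rad, forces in N, time in s.
With the tool pointing down it reaches from about 0.275 to 0.975 m from the base axis. Payload 8.4 kg.
Tool frame: the origin (TCP) lies midway between the tips of the shut fingers; the grasp point (between the pads) lies 19 mm behind it; z points along the fingers, y is the line along which they close (so a half turn about z gives the same grasp; the last joint's range is limited). The gripper opens to 92 mm and grips with 3 to 60 N. Pads are 20 mm wide; open, the fingers measure 128 mm over their backs; the gripper's body (75 mm by 189 mm) begins 69 mm behind the grasp point.
Start: joints at [1.163, 0.353, 1.633, -0, 1.155, -0.002], TCP at [0.247, 0.574, 0.215] pointing down, gripper open.
Joint ranges: [-2.63, 2.63], [-0.92, 2.1], [0.06, 2.66], [-1.3, 4.44], [0, 2.69], [-3.02, 3.02]. Speed limits (rad/s): [2.22, 2.22, 2.79, 3.14, 3.14, 3.14].

## Interface

Orientations are given as a 3x3 rotation matrix whose columns are the frame's x, y, z axes.
In Python, from bench import * gives the robot as it stands.
- The arm moves only by the tool move_arm, never from a script. Its argument "deltas" is text: rows parted by semicolons, each of 4 numbers parted by spaces: the shift along the tool's x, y, z in mm, then the turn about the tool's z in units of 6 degrees (1.0 is 6 degrees). A call has 1 to 20 rows; each row is the pose to reach, as a shift and turn from the pose commanded when the call began, along the tool's axes at that moment; what a row does not reach only later rows make up. A row lasts 1/12 s, in which the tool goes at most 41.7 mm and 7.16 degrees, less where a joint would pass 70% of its speed; a pose out of reach is approached as far as the arm can. A call with a gripper value outside its range is refused whole. "hand" is the finger opening in mm, from 0 to 91.9, set as the call begins (left out, the last holds). The fingers move at their own pace and stop on an object; "grip_force" is the grip in N (left out, the last holds). Time passes only in rows, so rows that repeat a pose let the fingers close. It gives the time, the measured TCP pose, the force, the opening and the grip force at its end, in the units of the state.
- observe(): the state, without advancing time (a new reading comes with each control period).
- read_camera(name): name is "scene" or "top"; returns a dict with "pixels" (420x560x3 uint8, blue, green, red), "fov_y" (degrees; the focal length in pixels is half the picture's height over the tangent of half this angle, whatever the lens; pixels are square), "cx", "cy" (the principal point, pixels), "distortion" ([k1, k2, p1, p2, k3] as OpenCV has them; the pictures are not rectified), "pose" (4x4, takes a point from camera to world coordinates). Camera axes: x right, y down, z forward; pixel columns grow to the right and rows downward; lengths in m; the calibration is good to about 2 mm. A picture is of the moment at which its call begins. There is no depth.
- sign_off(): hands the job in; it is judged then, once.
The state is a dict: "clock": time; "joint_positions": joint angles; "qd": joint speeds; "joint_efforts": joint torques, N m; "eef_pos": TCP position; "orientation": TCP orientation; "force": force on the tool from outside, world axes, zero at the start; "wrist_torque": the same for the moment, N m; "grip_width": opening from 0.0 (shut) to 1.0 (fully open); "finger_force": force on a finger pad.
Only numpy, scipy, OpenCV 4.12 (cv2) and the standard library are available. Lean on these libraries where they do the work, as an engineer would, in place of code of your own. Each camera call takes 0.05 s, during which the arm holds its last target. There are 200 camera calls.

## Task

Get the blood sample carrier ready for dispatch: first put the spare tube from its stand fully down into the carrier's one empty pocket and let it go. Then swing the white cover flap well up so that it stays open, draw the temperature logger straight up out of the slot beneath it, and finish while still holding the logger, upright and still, over the middle of the round reader pad with its lower end about 4 cm above the pad. Leave the other tubes and the things lying round about where they are.

Things in the scene. Friction and masses are not known exactly. Their poses are not given: they have to be found in the camera images.
- carrier: Grey sample carrier fixed to the table, 150 (x) x 190 (y) mm; its top deck is 56 mm above the table and covers its rear part (own x -5 to +75 mm). Origin: middle of the underside; its x axis points from the row of four tube pockets (front) to the deck (rear), y along the row. Own positions: pockets on the line x = -50, logger slot centre x = +40, y = -30, flap hinge line y = -84.
- flap (a joint): Hinge of the white cover flap, a shallow hood 70 (x) x 90 (y) x 36 mm high lying on the deck over the logger. 0 = shut; grows in rad as it swings up towards the carrier's -y side, stop at 2.0. The hinge line runs along the carrier's x axis. It is a stiff hinge (0.07 N m; lifting takes about 1 N at the tab): the flap stays at any angle where it is left.
- flap_grip (a point): Centre of the pull tab of the flap: a dark roller 14 mm in diameter and 26 mm long, its axis parallel to the hinge (carrier x), on a tongue 12 mm wide. Flap shut, it stands 26 mm above the deck and 31 mm beyond the hood's edge on the carrier's +y side. Its two flat ends can be pinched (26 mm) from straight above, and it can turn between the fingers as the flap swings. Axes: those of the flap (z up when shut).
- flap_hinge (a point): Point on the flap's hinge line, half-way along it, 0.5 mm above the deck; the open flap stands up from here to about 180 mm above the table, on the -y side of the logger: lift the logger over it or carry it round. The roller is 121 mm to +y and 26 mm up from it when shut. x axis along the hinge.
- logger_mid (a point): Centre of the temperature logger hidden under the flap: a white upright stick 14 (x) x 40 (y) x 78 (z) mm, about 60 g, standing loose in a slot 16.5 x 42.5 mm and 48 mm deep, so that its top 30 mm stand above the deck. Half-way up. Axes as the carrier's while it is in the slot, z up.
- reader_top (a point): Centre of the top face of the fixed round grey reader pad, 84 mm in diameter, 20 mm high, with a dark disc 52 mm across in the middle. z up.
- spare_stand: Fixed white square stand 56 x 56 x 48 mm with one hole 16 mm wide and 40 mm deep, holding the spare tube. Origin: middle of the underside.
- spare_tube_mid (a point): Centre (half-way up) of the spare tube: capped blood tube 91 mm long with a barrel 13 mm thick, standing 40 mm deep in the stand, about 20 g; the cap, about 15.5 mm thick, is its top 22 mm. z towards the cap.
- pocket_a_mouth (a point): Centre of the mouth of one of the four identical white pocket inserts (38 x 38 mm, 41 mm apart along carrier y): round hole 17.5 mm wide with a 3 mm chamfer, 40 mm deep, mouth level with the deck, 56 mm above the table. Exactly one of the four has no tube in it, and which one changes. z up. A seated tube's centre is 5.5 mm above the mouth.
- pocket_b_mouth (a point): Centre of the mouth of one of the four identical white pocket inserts (38 x 38 mm, 41 mm apart along carrier y): round hole 17.5 mm wide with a 3 mm chamfer, 40 mm deep, mouth level with the deck, 56 mm above the table. Exactly one of the four has no tube in it, and which one changes. z up. A seated tube's centre is 5.5 mm above the mouth.
- pocket_c_mouth (a point): Centre of the mouth of one of the four identical white pocket inserts (38 x 38 mm, 41 mm apart along carrier y): round hole 17.5 mm wide with a 3 mm chamfer, 40 mm deep, mouth level with the deck, 56 mm above the table. Exactly one of the four has no tube in it, and which one changes. z up. A seated tube's centre is 5.5 mm above the mouth.
- pocket_d_mouth (a point): Centre of the mouth of one of the four identical white pocket inserts (38 x 38 mm, 41 mm apart along carrier y): round hole 17.5 mm wide with a 3 mm chamfer, 40 mm deep, mouth level with the deck, 56 mm above the table. Exactly one of the four has no tube in it, and which one changes. z up. A seated tube's centre is 5.5 mm above the mouth.
- tube_1_mid (a point): Centre of a capped tube, 16 x 91 mm, like the spare, that already stands in one of the carrier's pockets; leave it there. z towards the cap.
- tube_2_mid (a point): Centre of a capped tube, 16 x 91 mm, like the spare, that already stands in one of the carrier's pockets; leave it there. z towards the cap.
- tube_3_mid (a point): Centre of a capped tube, 16 x 91 mm, like the spare, that already stands in one of the carrier's pockets; leave it there. z towards the cap.
- swabs: Stack of white gauze swabs 46 x 60 x 28 mm, bystander; leave alone. Origin: middle of the underside.
- pen: Marker pen 126 mm long, 16 mm thick, lying on the table, bystander; leave alone.
- ointment: White ointment bottle 30 x 30 x 55 mm, bystander; leave alone. Origin: middle of the underside.
- spare_tube: The spare tube as a body; origin at the middle of its round foot, 45.5 mm below its centre.
- logger: The logger as a body; origin at the middle of its lower end.
- reader: The reader pad as a body; origin at the middle of its underside.
Mind the look-alikes: they are no part of the job. Of the things shaped like the carrier, the grey one is meant. Of the things that look like the reader, the larger one is meant.

How it is judged:
By the outcome, as a careful person would: the job done as asked, in the order asked, and still so for the second after the job is handed in, while the arm keeps its last pose, push and grip.
It also fails if it takes over 67 s, if anything falls off the work surface, if the arm or the gripper's body presses on something with over 40 N, if the wrist force passes 120 N, or if a joint passes its speed limit or range.

## Working session

There is one attempt and no reset: what is moved stays moved. The work goes in short steps, Python scripts to look and compute and a tool call to move; the robot and the scene stay as the last step left them, time stands still between calls to the robot, and variables do not carry over. Pictures are saved under pics/ and viewed, at most 10 in all, crops included, and the job is handed in when it is done.

Besides the shell and the picture viewer there is one more tool, called in YAML: its name, and indented under it one key for each argument. move_arm: Moves the arm, as the interface text tells. Its arguments: {"type":"object","properties":{"deltas":{"type":"string"},"hand":{"type":"number"},"grip_force":{"type":"number"}},"required":["deltas"]}

```bash
mkdir -p pics; cat > h.py <<'E'
from bench import *
import numpy as np, cv2
def K(c):
    f=c["pixels"].shape[0]/2/np.tan(np.radians(c["fov_y"])/2)
    return np.array([[f,0,c["cx"]],[0,f,c["cy"]],[0,0,1.]])
def ray(c,uv):
    p=cv2.undistortPoints(np.array([[uv]],float),K(c),np.array(c["distortion"],float))[0,0]
    P=np.array(c["pose"]);return P[:3,3],P[:3,:3]@np.array([p[0],p[1],1])
def at_z(c,uv,z):
    o,d=ray(c,uv);return o+d*(z-o[2])/d[2]
def proj(c,X):
    P=np.linalg.inv(np.array(c["pose"]))
    r=cv2.Rodrigues(P[:3,:3])[0]
    return cv2.projectPoints(np.array(X,float).reshape(-1,3),r,P[:3,3],K(c),np.array(c["distortion"],float))[0][:,0]
E
python3 - <<'E'
from h import *
for n in("scene","top"):
    c=read_camera(n);cv2.imwrite(f"pics/{n}0.png",cv2.resize(c["pixels"],(800,600),interpolation=cv2.INTER_CUBIC));print(n,np.round(c["pose"],3).tolist(),c["fov_y"],c["distortion"])
s=observe();print(s)
E
```

```text
scene [[0.675, -0.555, 0.487, -0.267], [-0.738, -0.502, 0.452, -0.815], [-0.007, -0.664, -0.748, 1.163], [0.0, 0.0, 0.0, 1.0]] 42.672930294074064 [0.02034169 0.         0.         0.         0.        ]
top [[0.03, -0.978, 0.205, 0.115], [-1.0, -0.03, 0.001, -0.173], [0.006, -0.205, -0.979, 1.574], [0.0, 0.0, 0.0, 1.0]] 45.40248260504576 [0.00367221 0.         0.         0.         0.        ]
{'clock': 0.1, 'joint_positions': array([ 1.16259366e+00,  3.53568049e-01,  1.63407793e+00, -5.20113462e-05,
        1.15522185e+00, -2.41263556e-03]), 'qd': array([ 0.0012779 , -0.003508  , -0.00438512, -0.00084167,  0.00072168,
       -0.00105738]), 'joint_efforts': array([-4.39440619e-04, -5.94905806e+01, -3.34929156e+01,  6.99573196e-02,
        1.82993832e-02, -1.32746746e-05]), 'eef_pos': array([0.24655329, 0.5738063 , 0.21393778]), 'orientation': array([[-9.18799134e-01,  3.94725142e-01, -4.62519040e-04],
       [ 3.94725411e-01,  9.18798365e-01, -1.18928992e-03],
       [-4.44808931e-05, -1.27528656e-03, -9.99999186e-01]]), 'force': array([-0.0565677 , -0.35094425, -0.05481864]), 'wrist_torque': array([-0.04430981, -0.00975178, -0.01140145]), 'finger_force': 0.0, 'grip_width': 0.9989493885929434}
```

View pics/scene0.png

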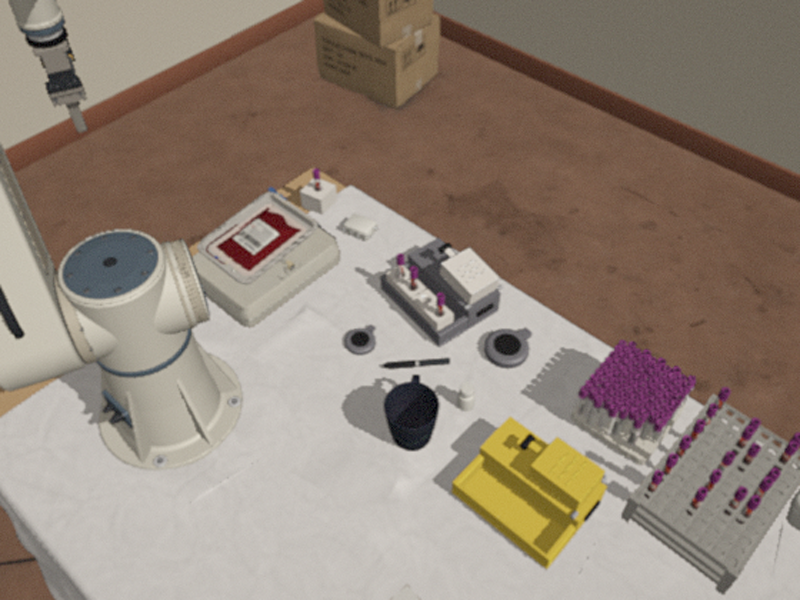

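View pics/top0.png

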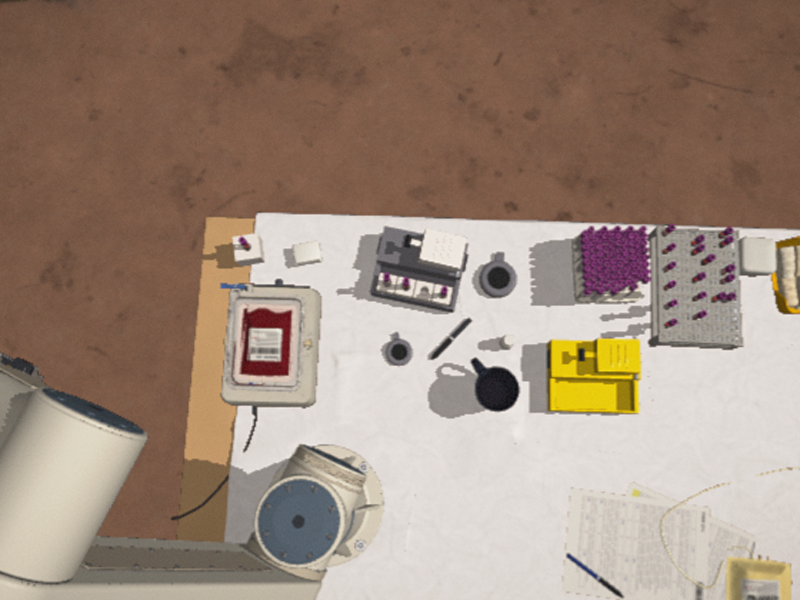

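```bash
python3 - <<'E'
from h import *
c=read_camera("top");cv2.imwrite("pics/t1.png",cv2.resize(c["pixels"][150:260,155:365],None,fx=3.8,fy=3.8,interpolation=cv2.INTER_CUBIC))
c=read_camera("scene");cv2.imwrite("pics/s1.png",cv2.resize(c["pixels"][110:260,205:380],None,fx=4,fy=4,interpolation=cv2.INTER_CUBIC))
E
```

```text
(no output)
```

View pics/t1.png

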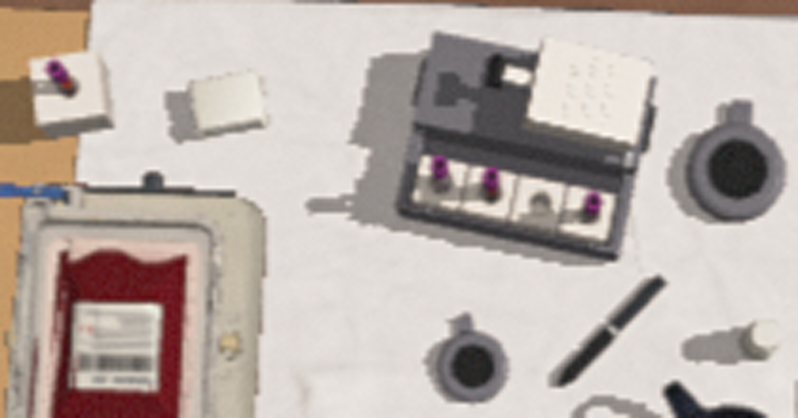

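View pics/s1.png

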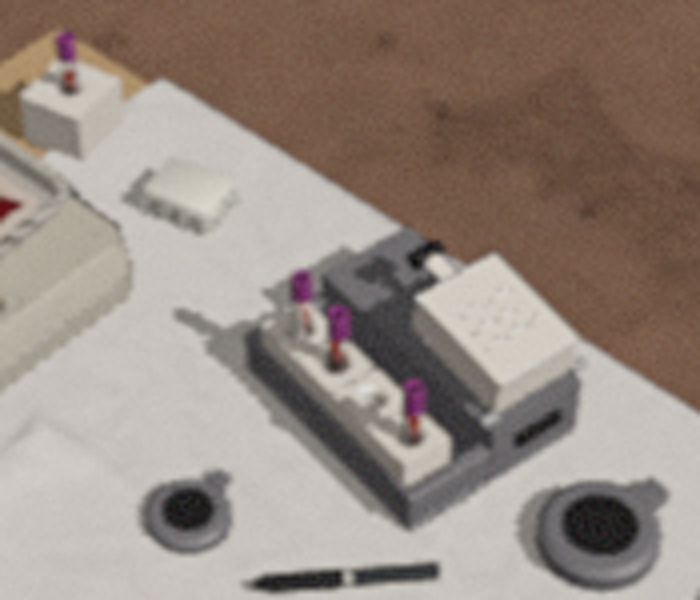

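```bash
cat > m.py <<'E'
from h import *
from scipy.optimize import least_squares
C={n:read_camera(n) for n in("top","scene")}
reg={"top":(155,150,365,260,3.8),"scene":(205,110,380,260,4.)}
def nat(n,p): r=reg[n];return (np.array(p)+.5)/r[4]-.5+np.array(r[:2])
def blobs(n,mask,lo,hi):
    x0,y0,x1,y1,_=reg[n];m=mask[y0:y1,x0:x1].astype(np.uint8)
    k,_,st,ce=cv2.connectedComponentsWithStats(m)
    return [(ce[i]+[x0,y0],st[i,4]) for i in range(1,k) if lo<st[i,4]<hi]
cap={}
for n,c in C.items():
    b,g,r=[c["pixels"][...,i].astype(int) for i in range(3)]
    cap[n]=blobs(n,(r-g>35)&(b-g>35),6,200)
    print(n,"caps",[(p.round(1).tolist(),a) for p,a in cap[n]])
    dk=[(p.round(1).tolist(),a) for p,a in blobs(n,c["pixels"].max(2)<45,8,500)];print("dark",dk)
E
python3 m.py
```

```text
top caps [([169.5, 168.3], np.int32(12)), ([270.2, 193.3], np.int32(15)), ([283.8, 197.6], np.int32(8)), ([310.5, 203.2], np.int32(12))]
dark [([284.8, 168.9], np.int32(19)), ([348.6, 194.2], np.int32(145)), ([279.0, 246.1], np.int32(70)), ([333.7, 255.6], np.int32(19)), ([347.3, 258.6], np.int32(19))]
scene caps [([221.5, 121.3], np.int32(17)), ([280.3, 181.2], np.int32(25)), ([289.3, 189.9], np.int32(34)), ([308.3, 208.8], np.int32(32))]
dark [([310.0, 173.3], np.int32(14)), ([338.4, 217.1], np.int32(19)), ([251.5, 237.0], np.int32(81)), ([354.7, 240.8], np.int32(189)), ([279.2, 254.8], np.int32(40))]
```

```bash
sed -i 's/>35)&(b-g>35)/>18)\&(b-g>18)/' m.py; cat >> m.py <<'E'
def tri(obs,z=None):
    f=lambda X:np.concatenate([proj(C[n],X)[0]-uv for n,uv in obs])
    s=least_squares(f,[.6,.1,.05]);return s.x,f(s.x)
for i in range(4):
    X,e=tri([(n,cap[n][i][0]) for n in C]);print("cap",i,X.round(4),e.round(1),[at_z(C[n],cap[n][i][0],.088 if i==0 else .096)[:2].round(4) for n in C])
R=[("top",[348.6,194.2]),("scene",[354.7,240.8])]
print("reader",tri(R),[at_z(C[n],p,.02) for n,p in R])
D={"top":[((-50,61.5,96),cap["top"][1][0]),((-50,20.5,96),cap["top"][2][0]),((-50,-61.5,96),cap["top"][3][0]),
 ((-50,-20.5,56),nat("top",(541,204))),((75,6,92),nat("top",(541,38))),((75,-84,92),nat("top",(657,62))),((5,6,92),nat("top",(526,117)))],
 "scene":[((-50,61.5,96),cap["scene"][1][0]),((-50,20.5,96),cap["scene"][2][0]),((-50,-61.5,96),cap["scene"][3][0]),
 ((75,6,92),nat("scene",(497,253))),((75,-84,92),nat("scene",(581,343))),((5,6,92),nat("scene",(415,300)))]}
def W(q,P): P=np.array(P,float)/1e3;c,s=np.cos(q[2]),np.sin(q[2]);return np.c_[q[0]+c*P[:,0]-s*P[:,1],q[1]+s*P[:,0]+c*P[:,1],P[:,2]]
def f(q): return np.concatenate([(proj(C[n],W(q,[a for a,_ in D[n]]))-[b for _,b in D[n]]).ravel() for n in D])
s=least_squares(f,[.6,.1,0],loss="soft_l1");q=s.x
print("carrier",q.round(4),f(q).reshape(-1,2).round(1).tolist())
P=[(-50,-20.5,56),(40,37,82),(40,-30,56),(40,-84,56.5)]
print(W(q,P).round(4)); print("roller px",{n:proj(C[n],W(q,P[1:2])).round(1) for n in C})
E
python3 m.py
```

```text
top caps [([169.2, 168.6], np.int32(25)), ([270.4, 193.3], np.int32(22)), ([283.7, 196.5], np.int32(23)), ([310.4, 202.6], np.int32(21))]
dark [([284.7, 168.8], np.int32(19)), ([348.7, 194.2], np.int32(151)), ([310.3, 241.2], np.int32(12)), ([279.0, 246.0], np.int32(66)), ([334.0, 255.8], np.int32(22)), ([347.3, 258.6], np.int32(19))]
scene caps [([221.5, 121.1], np.int32(27)), ([280.0, 181.2], np.int32(37)), ([289.7, 189.8], np.int32(47)), ([308.6, 208.5], np.int32(48))]
dark [([310.1, 173.1], np.int32(14)), ([338.4, 217.2], np.int32(20)), ([251.5, 236.8], np.int32(78)), ([354.6, 240.8], np.int32(184)), ([279.4, 254.8], np.int32(40))]
cap 0 [0.5467 0.1992 0.0901] [ 0. -0. -0.  0.] [array([0.5473, 0.1998]), array([0.5484, 0.2012])]
cap 1 [ 0.4754 -0.1136  0.0977] [-0.3  0.3  0.4 -0.1] [array([ 0.4768, -0.1143]), array([ 0.4756, -0.112 ])]
cap 2 [ 0.4673 -0.155   0.0991] [ 0. -0. -0.  0.] [array([ 0.468, -0.155]), array([ 0.4695, -0.1532])]
cap 3 [ 0.4511 -0.2362  0.0986] [ 0.  -0.1 -0.1  0. ] [array([ 0.4515, -0.2361]), array([ 0.453 , -0.2348])]
reader (array([ 0.49922545, -0.359941  ,  0.02215396]), array([-0.08252264,  0.09990435,  0.10382956, -0.03063685])) [array([ 0.50009451, -0.36046227,  0.02      ]), array([ 0.50040386, -0.35893952,  0.02      ])]
carrier [ 0.5129 -0.1846 -0.2021] [[0.0, 0.2], [-0.2, -0.0], [-0.4, -0.0], [-0.5, -0.9], [0.6, -0.2], [-1.5, -0.0], [-0.7, 0.4], [0.8, 0.3], [0.0, 0.5], [-0.4, 0.3], [0.0, 2.0], [0.2, -1.3], [0.6, 1.1]]
[[ 0.4598 -0.1947  0.056 ]
 [ 0.5595 -0.1564  0.082 ]
 [ 0.5461 -0.222   0.056 ]
 [ 0.5353 -0.2749  0.0565]]
roller px {'top': array([[285.2, 168.8]]), 'scene': array([[312. , 176.3]])}
```

```bash
cat >> h.py <<'E'
def go(*tg,yaw=-11.5):
    s=observe();R=np.array(s["orientation"]);p=np.array(s["eef_pos"])
    y=np.degrees(np.arctan2(R[1,1],R[0,1]))
    print("t%.2f"%s["clock"],"tcp",p.round(4),"yaw %.1f"%y,"z",R[:,2].round(4),"F",np.round(s["force"],1),"w %.1f"%(s["grip_width"]*91.9),"ff",s["finger_force"])
    for t in tg: print(t,"->",(R.T@(np.array(t)-p)*1e3).round(1),"turn %.2f"%((y-yaw)/6))
E
python3 - <<'E'
from h import *
go((.547,.200,.17))
E
```

```text
t0.40 tcp [0.2467 0.5742 0.2145] yaw 66.7 z [-1.e-04 -2.e-04 -1.e+00] F [ 0.7  1.4 -0.1] w 92.2 ff 0.0
(0.547, 0.2, 0.17) -> [-423.6 -225.2   44.5] turn 13.04
```

move_arm:
  deltas: "-212 -112 22 6.5; -423.6 -225.2 44.5 13.04; -423.6 -225.2 44.5 13.04; -423.6 -225.2 44.5 13.04; -423.6 -225.2 44.5 13.04; -423.6 -225.2 44.5 13.04; -423.6 -225.2 44.5 13.04; -423.6 -225.2 44.5 13.04; -423.6 -225.2 44.5 13.04; -423.6 -225.2 44.5 13.04; -423.6 -225.2 44.5 13.04; -423.6 -225.2 44.5 13.04; -423.6 -225.2 44.5 13.04; -423.6 -225.2 44.5 13.04; -423.6 -225.2 44.5 13.04; -423.6 -225.2 44.5 13.04; -423.6 -225.2 44.5 13.04; -423.6 -225.2 44.5 13.04; -423.6 -225.2 44.5 13.04"
  hand: 45
  grip_force: 10

```text
clock: 1.98
eef_pos: [0.5467, 0.2009, 0.1703]
orientation: [[0.198, 0.98, 0.0], [0.98, -0.198, 0.0], [0.0, 0.0, -1.0]]
force: [-0.1, -0.2, 0.3]
grip_width: 0.485
finger_force: 0.0
```

```bash
python3 - <<'E'
from h import *
go((.547,.200,.067))
c=read_camera("top");cv2.imwrite("pics/t2.png",cv2.resize(c["pixels"][130:210,120:230],None,fx=5,fy=5,interpolation=cv2.INTER_CUBIC))
c=read_camera("scene");cv2.imwrite("pics/s2.png",cv2.resize(c["pixels"][60:170,170:290],None,fx=5,fy=5,interpolation=cv2.INTER_CUBIC))
E
```

```text
t1.98 tcp [0.5467 0.2009 0.1703] yaw -11.4 z [ 2.e-04  1.e-04 -1.e+00] F [-0.1 -0.2  0.3] w 44.6 ff 0.0
(0.547, 0.2, 0.067) -> [ -0.8   0.5 103.3] turn 0.01
```

move_arm:
  deltas: "-.4 .2 20 0; -.8 .5 45 0; -.8 .5 70 0; -.8 .5 90 0; -.8 .5 103 0; -.8 .5 103 0; -.8 .5 103 0"

```text
clock: 2.67
eef_pos: [0.5469, 0.1992, 0.0667]
orientation: [[0.199, 0.98, -0.001], [0.98, -0.199, -0.0], [-0.001, -0.001, -1.0]]
force: [0.4, -0.5, 0.1]
grip_width: 0.489
finger_force: 0.0
```

move_arm:
  deltas: "0 0 0 0; 0 0 0 0; 0 0 0 0; 0 0 0 0; 0 0 0 0; 0 0 0 0; 0 0 0 0; 0 0 0 0"
  hand: 0
  grip_force: 15

```text
clock: 3.33
eef_pos: [0.5477, 0.1994, 0.0677]
orientation: [[0.199, 0.98, 0.001], [0.98, -0.199, 0.0], [0.001, 0.001, -1.0]]
force: [-0.4, -0.0, 6.6]
grip_width: 0.161
finger_force: 15.0
```

```bash
python3 - <<'E'
from h import *
go((.547,.200,.17),(.4598,-.195,.17))
E
```

```text
t3.33 tcp [0.5477 0.1994 0.0677] yaw -11.5 z [ 8.e-04  4.e-04 -1.e+00] F [-0.4 -0.   6.6] w 14.8 ff 15.00052660703659
(0.547, 0.2, 0.17) -> [   0.5   -0.8 -102.3] turn 0.00
(0.4598, -0.195, 0.17) -> [-404.    -7.5 -102.6] turn 0.00
```

move_arm:
  deltas: "0 0 -20 0; 0 0 -50 0; 0 0 -85 0; 0 0 -115 0; 0 0 -130 0; -25 0 -130 0; -60 -1 -130 0; -100 -2 -130 0; -140 -3 -130 0; -180 -4 -130 0; -220 -4 -130 0; -260 -5 -130 0; -300 -6 -130 0; -340 -7 -130 0; -370 -7 -130 0; -390 -7.5 -130 0; -404 -7.5 -130 0; -404 -7.5 -130 0; -404 -7.5 -130 0; -404 -7.5 -130 0"

```text
clock: 5.0
eef_pos: [0.4595, -0.1945, 0.1969]
orientation: [[0.199, 0.98, -0.0], [0.98, -0.199, 0.0], [0.0, -0.0, -1.0]]
force: [-0.4, 0.1, -0.6]
grip_width: 0.161
finger_force: 15.0
```

```bash
python3 - <<'E'
from h import *
go((.4598,-.195,.128),(.4598,-.195,.076))
a=read_camera("top");cv2.imwrite("pics/t3.png",cv2.resize(a["pixels"][140:220,250:370],None,fx=5,fy=5,interpolation=cv2.INTER_CUBIC))
c=read_camera("scene");
m=cv2.resize(c["pixels"][110:250,230:380],None,fx=4,fy=4,interpolation=cv2.INTER_CUBIC)
cv2.imwrite("pics/s3.png",m)
E
```

```text
t5.00 tcp [ 0.4595 -0.1945  0.1969] yaw -11.5 z [-2.e-04  4.e-04 -1.e+00] F [-0.4  0.1 -0.6] w 14.8 ff 15.000004917383194
(0.4598, -0.195, 0.128) -> [-0.4  0.4 68.9] turn 0.00
(0.4598, -0.195, 0.076) -> [ -0.5   0.4 120.9] turn 0.00
```

View pics/s3.png

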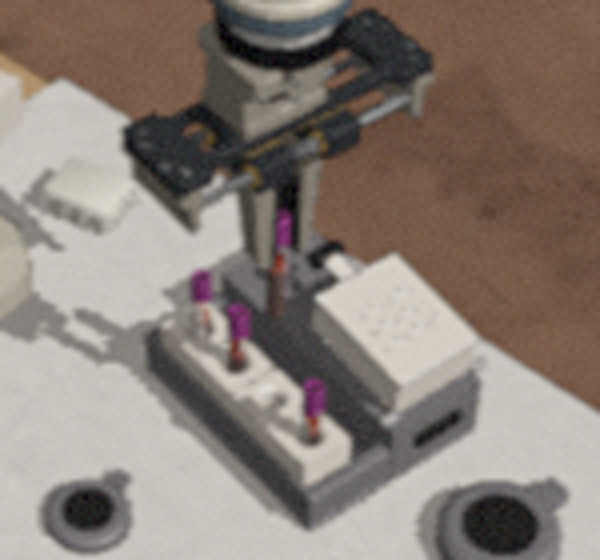

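```bash
python3 - <<'E'
from h import *
c=read_camera("scene")
p=np.array(observe()["eef_pos"])
for z in(-.059,.019,.030): print(z,((proj(c,p+[0,0,z])[0]+.5-[230,110])*4-.5).round(1))
E
```

```text
-0.059 [277.  315.8]
0.019 [278.8 230.6]
0.03 [279.1 218. ]
```

move_arm:
  deltas: "-.4 .4 20 0; -.4 .4 45 0; -.4 .4 65 0; -.4 .4 72 0; -.4 .4 78 0; -.4 .4 84 0; -.4 .4 90 0; -.4 .4 96 0; -.4 .4 96 0; -.4 .4 96 0"

```text
clock: 5.98
eef_pos: [0.4599, -0.1957, 0.1011]
orientation: [[0.199, 0.98, 0.0], [0.98, -0.199, -0.0], [-0.0, 0.0, -1.0]]
force: [-0.3, -0.3, -1.2]
grip_width: 0.161
finger_force: 15.0
```

move_arm:
  deltas: "0 0 5 0; 0 0 10 0; 0 0 15 0; 0 0 19 0; 0 0 22 0; 0 0 22 0; 0 0 22 0"

```text
clock: 6.57
eef_pos: [0.4597, -0.1956, 0.0788]
orientation: [[0.199, 0.98, -0.0], [0.98, -0.199, 0.0], [0.0, -0.0, -1.0]]
force: [-1.2, 0.3, -0.5]
grip_width: 0.161
finger_force: 15.0
```

move_arm:
  deltas: "0 0 1 0; 0 0 2 0; 0 0 3 0; 0 0 4 0; 0 0 4.5 0; 0 0 4.5 0; 0 0 4.5 0"

```text
clock: 7.15
eef_pos: [0.4601, -0.1957, 0.0755]
orientation: [[0.199, 0.98, 0.001], [0.98, -0.199, -0.0], [-0.0, 0.001, -1.0]]
force: [-4.0, 2.6, 12.8]
grip_width: 0.16
finger_force: 15.0
```

move_arm:
  deltas: "0 0 -0.8 0; 0 0 -0.8 0; 0 0 -0.8 0; 0 0 -0.8 0; 0 0 -0.8 0"
  hand: 32

```text
clock: 7.57
eef_pos: [0.4599, -0.1957, 0.0753]
orientation: [[0.199, 0.98, 0.0], [0.98, -0.199, -0.0], [-0.0, 0.0, -1.0]]
force: [-0.1, -0.0, 0.3]
grip_width: 0.347
finger_force: 0.0
```

move_arm:
  deltas: "0 0 -15 0; 0 0 -40 0; 0 0 -75 0; 0 0 -105 0; 0 0 -115 0; 0 0 -115 0; 0 0 -115 0"

```text
clock: 8.15
eef_pos: [0.4597, -0.1956, 0.1899]
orientation: [[0.199, 0.98, 0.0], [0.98, -0.199, -0.0], [-0.0, 0.0, -1.0]]
force: [-0.4, 0.1, -1.0]
grip_width: 0.347
finger_force: 0.0
```

```bash
python3 - <<'E'
from h import *
go((.4598,-.195,.128),(.5592,-.156,.155),(.5592,-.156,.060))
E
python3 m.py | grep -v dark
```

```text
t8.15 tcp [ 0.4597 -0.1956  0.1899] yaw -11.5 z [ 4.e-04 -2.e-04 -1.e+00] F [-0.4  0.1 -1. ] w 31.9 ff 0.0
(0.4598, -0.195, 0.128) -> [ 0.6 -0.1 61.9] turn 0.00
(0.5592, -0.156, 0.155) -> [58.6 89.6 35. ] turn 0.00
(0.5592, -0.156, 0.06) -> [ 58.6  89.5 130. ] turn 0.00
top caps [([310.7, 203.1], np.int32(16))]
scene caps [([280.2, 181.4], np.int32(34)), ([289.6, 189.8], np.int32(46)), ([299.0, 198.9], np.int32(49)), ([308.5, 208.7], np.int32(47))]
cap 0 [ 0.3962 -0.2151  0.2367] [-5.9  7.7  8.3 -2.3] [array([ 0.452 , -0.2373]), array([ 0.4809, -0.1076])]Traceback (most recent call last):
  File "m.py", line 20, in <module>
    X,e=tri([(n,cap[n][i][0]) for n in C]);print("cap",i,X.round(4),e.round(1),[at_z(C[n],cap[n][i][0],.088 if i==0 else .096)[:2].round(4) for n in C])
                ~~~~~~^^^
IndexError: list index out of range
```

```bash
python3 - <<'E'
from h import *
from scipy.optimize import least_squares
c={n:read_camera(n) for n in("scene","top")}
o={"scene":(310.1,173.1),"top":(284.7,168.8)}
f=lambda X:np.concatenate([proj(c[n],X)[0]-o[n] for n in o])
s=least_squares(f,[.56,-.15,.08]);print(s.x.round(4),s.fun.round(2),[at_z(c[n],o[n],.083).round(4) for n in o])
C,S=np.cos(-.2),np.sin(-.2)
# project roller ends
for dx in(-13,13):
  X=[.5129+C*(40+dx)/1e3-S*.037,-.1846+S*(40+dx)/1e3+C*.037,.082]
  print(proj(c["scene"],X),proj(c["top"],X))
m=cv2.resize(c["scene"]["pixels"][155:195,285:345],None,fx=10,fy=10,interpolation=cv2.INTER_CUBIC);cv2.imwrite("pics/s4.png",m)
E
```

```text
[ 0.5538 -0.1546  0.098 ] [ 0.28 -0.08 -0.2   0.25] [array([ 0.5647, -0.1449,  0.083 ]), array([ 0.5591, -0.155 ,  0.083 ])]
[[308.30489473 178.25229315]] [[284.15625807 172.74565457]]
[[315.60980019 174.30485409]] [[286.08286996 164.87232899]]
```

View pics/s4.png

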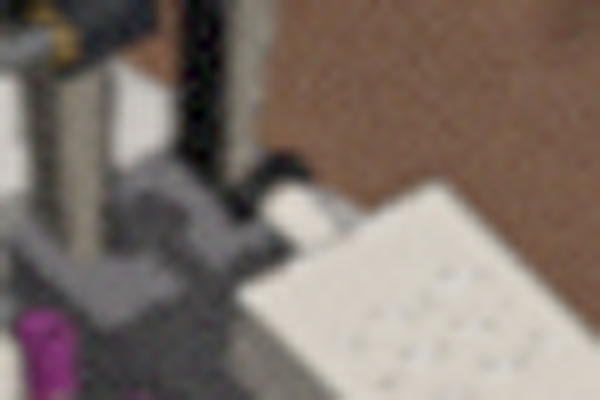

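move_arm:
  deltas: "20 30 0 0; 45 65 10 0; 58.6 88 35 0; 58.6 89.6 60 0; 58.6 89.6 85 0; 58.6 89.6 100 0; 58.6 89.6 112 0; 58.6 89.6 122 0; 58.6 89.6 126 0; 58.6 89.6 126 0; 58.6 89.6 126 0"
  hand: 44

```text
clock: 9.27
eef_pos: [0.5596, -0.1563, 0.0648]
orientation: [[0.199, 0.98, 0.001], [0.98, -0.199, -0.0], [-0.0, 0.001, -1.0]]
force: [0.3, -0.0, 0.4]
grip_width: 0.481
finger_force: 0.0
```

move_arm:
  deltas: "0 0 0 0; 0 0 0 0; 0 0 0 0; 0 0 0 0; 0 0 0 0; 0 0 0 0"
  hand: 0
  grip_force: 10

```text
clock: 9.77
eef_pos: [0.5564, -0.1551, 0.064]
orientation: [[0.199, 0.98, -0.005], [0.98, -0.199, 0.002], [0.001, -0.005, -1.0]]
force: [-7.4, 2.8, 0.2]
grip_width: 0.279
finger_force: 10.0
```

```bash
python3 - <<'E'
import numpy as np
r=np.hypot(121,26);a=np.arctan2(26,121)
for th in list(range(0,56,5))+[55]*2+list(range(60,106,5)):
    t=np.radians(th);print(th,round(r*np.cos(a+t)-121,1),round(-(r*np.sin(a+t)-26),1),end="; ")
E
```

```text
0 0.0 -0.0; 5 -2.7 -10.4; 10 -6.4 -20.6; 15 -10.9 -30.4; 20 -16.2 -39.8; 25 -22.3 -48.7; 30 -29.2 -57.0; 35 -36.8 -64.7; 40 -45.0 -71.7; 45 -53.8 -77.9; 50 -63.1 -83.4; 55 -72.9 -88.0; 55 -72.9 -88.0; 55 -72.9 -88.0; 60 -83.0 -91.8; 65 -93.4 -94.7; 70 -104.0 -96.6; 75 -114.8 -97.6; 80 -125.6 -97.7; 85 -136.4 -96.8; 90 -147.0 -95.0; 95 -157.4 -92.3; 100 -167.6 -88.6; 105 -177.4 -84.1;
```

move_arm:
  deltas: "0 -3.5 0 0; 0 -3.5 0 0; -1 -3.5 -5 0; -2.7 -3.5 -10.4 0; -6.4 -3.5 -20.6 0; -10.9 -3.5 -30.4 0; -16.2 -3.5 -39.8 0; -22.3 -3.5 -48.7 0; -29.2 -3.5 -57 0; -36.8 -3.5 -64.7 0; -45 -3.5 -71.7 0; -45 -3.5 -71.7 0; -45 -3.5 -71.7 0"
  grip_force: 14

```text
clock: 10.85
eef_pos: [0.5478, -0.2017, 0.1366]
orientation: [[0.2, 0.98, 0.003], [0.98, -0.2, -0.003], [-0.002, 0.003, -1.0]]
force: [4.7, -7.7, -9.5]
grip_width: 0.28
finger_force: 14.0
```

move_arm:
  deltas: "-2 1.5 2.5 0; -6 1.5 -0.5 0; -10.8 1.5 -3.7 0; -20.1 1.5 -9.2 0; -29.9 1.5 -13.8 0; -40 1.5 -17.6 0; -50.4 1.5 -20.5 0; -61 1.5 -22.4 0; -61 1.5 -22.4 0; -61 1.5 -22.4 0"

```text
clock: 11.68
eef_pos: [0.5369, -0.2614, 0.1582]
orientation: [[0.2, 0.98, 0.002], [0.98, -0.2, -0.001], [-0.001, 0.002, -1.0]]
force: [7.9, -2.5, -11.4]
grip_width: 0.281
finger_force: 14.0
```

move_arm:
  deltas: "-1 1.5 2 0; -5.4 2 2.5 0; -10.8 2 2.5 0; -21.6 2 2.5 0; -32.4 2 3.3 0; -43 2 5 0; -53.4 2 7.8 0; -63.6 2 11.5 0; -73.4 2 16 0; -73.4 2 16 0; -73.4 2 16 0"

```text
clock: 12.6
eef_pos: [0.5239, -0.3326, 0.1414]
orientation: [[0.2, 0.98, 0.001], [0.98, -0.2, 0.001], [0.001, 0.001, -1.0]]
force: [7.0, 2.2, -8.1]
grip_width: 0.28
finger_force: 14.0
```

```bash
python3 - <<'E'
from h import *
go((.53,-.3,.3))
c=read_camera("scene");a=read_camera("top")
m=np.hstack([cv2.resize(x,(400,400),interpolation=cv2.INTER_CUBIC) for x in(c["pixels"][120:260,250:390],a["pixels"][130:220,265:355])]);cv2.imwrite("pics/s5.png",m)
E
```

```text
t12.60 tcp [ 0.5239 -0.3326  0.1414] yaw -11.6 z [ 8.0e-04  1.2e-03 -1.0e+00] F [ 7.   2.2 -8.1] w 25.7 ff 14.035703390836716
(0.53, -0.3, 0.3) -> [  33.4   -0.5 -158.6] turn -0.01
```

View pics/s5.png

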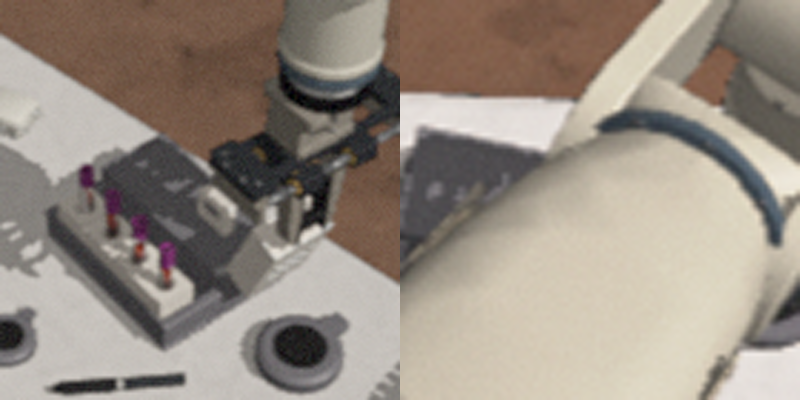

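move_arm:
  deltas: "0 1 1.5 0; 0 1 1.5 0; 0 1 1.5 0; 0 1 1.5 0; 0 1 1.5 0; 0 1 1.5 0"
  hand: 44

```text
clock: 13.2
eef_pos: [0.5245, -0.3323, 0.1412]
orientation: [[0.199, 0.98, 0.0], [0.98, -0.199, -0.0], [-0.0, 0.0, -1.0]]
force: [-0.1, 0.2, 0.2]
grip_width: 0.479
finger_force: 0.0
```

move_arm:
  deltas: "0 0 -10 0; 0 0 -30 0; 0 0 -60 0; 0 0 -95 0; 20 0 -105 0; 55 0 -105 0; 95 0 -105 0; 120 0 -105 0; 130 0 -105 0; 130 0 -105 0; 130 0 -105 0"

```text
clock: 14.12
eef_pos: [0.5506, -0.205, 0.2466]
orientation: [[0.198, 0.98, 0.001], [0.98, -0.198, -0.001], [-0.001, 0.001, -1.0]]
force: [0.2, 0.1, 0.2]
grip_width: 0.473
finger_force: 0.0
```

```bash
python3 - <<'E'
from h import *
go((.5461,-.222,.12),(.5461,-.222,.06))
c=read_camera("scene");a=read_camera("top")
for z in(.086,):
  for x,y in((33,-50),(33,-10),(47,-50),(47,-10)):
    C,S=np.cos(-.2021),np.sin(-.2021);X=[.5129+(C*x-S*y)/1e3,-.1846+(S*x+C*y)/1e3,z]
    print(x,y,((proj(c,X)[0]+.5-[290,150])*7-.5).round(0))
m=cv2.resize(c["pixels"][150:235,290:390],None,fx=7,fy=7,interpolation=cv2.INTER_CUBIC);cv2.imwrite("pics/s6.png",m)
E
```

```text
t14.12 tcp [ 0.5506 -0.205   0.2466] yaw -11.4 z [ 5.e-04 -9.e-04 -1.e+00] F [0.2 0.1 0.2] w 43.5 ff 0.0
(0.5461, -0.222, 0.12) -> [-17.4  -1.2 126.6] turn 0.01
(0.5461, -0.222, 0.06) -> [-17.4  -1.2 186.6] turn 0.01
33 -50 [282. 317.]
33 -10 [217. 257.]
47 -50 [310. 301.]
47 -10 [245. 241.]
```

View pics/s6.png

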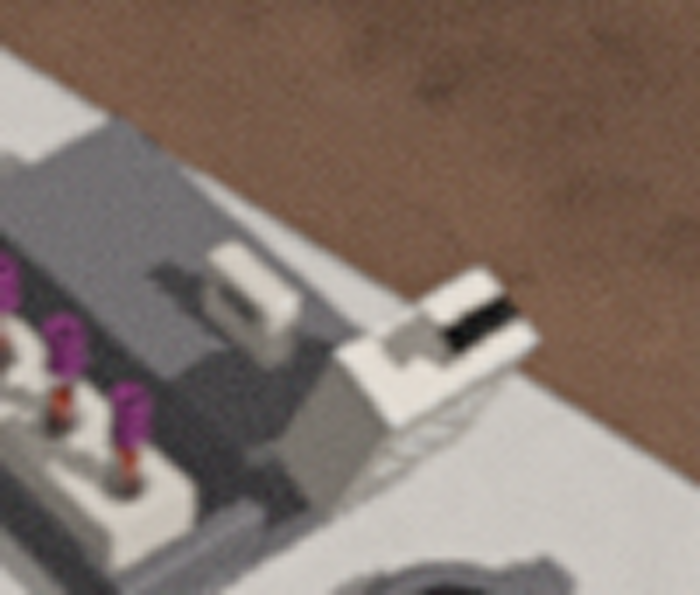

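move_arm:
  deltas: "-8 -1.5 20 0; -15.5 -3.5 50 0; -15.5 -3.5 85 0; -15.5 -3.5 120 0; -15.5 -3.5 145 0; -15.5 -3.5 165 0; -15.5 -3.5 178 0; -15.5 -3.5 186 0; -15.5 -3.5 186 0; -15.5 -3.5 186 0"

```text
clock: 15.05
eef_pos: [0.5439, -0.22, 0.0601]
orientation: [[0.2, 0.98, -0.0], [0.98, -0.2, -0.0], [-0.0, -0.0, -1.0]]
force: [0.1, 0.4, 0.9]
grip_width: 0.481
finger_force: 0.0
```

move_arm:
  deltas: "0 0 0 0; 0 0 0 0; 0 0 0 0; 0 0 0 0; 0 0 0 0; 0 0 0 0; 0 0 0 0"
  hand: 0
  grip_force: 15

```text
clock: 15.63
eef_pos: [0.5443, -0.2192, 0.0605]
orientation: [[0.199, 0.98, 0.001], [0.98, -0.199, -0.0], [-0.0, 0.001, -1.0]]
force: [-0.2, 0.1, 5.0]
grip_width: 0.154
finger_force: 15.0
```

move_arm:
  deltas: "0 0 0 0; 0 0 0 0; 0 0 -4 0; 0 0 -12 0; 0 0 -22 0; 0 0 -34 0; 0 0 -48 0; 0 0 -65 0; 0 0 -85 0; 0 0 -105 0; 0 0 -130 0; 0 0 -160 0; 0 0 -185 0; 0 0 -205 0; 0 0 -210 0; 0 0 -210 0; 0 0 -210 0"
  grip_force: 35

```text
clock: 17.05
eef_pos: [0.5433, -0.219, 0.2696]
orientation: [[0.199, 0.98, -0.001], [0.98, -0.199, 0.0], [0.0, -0.001, -1.0]]
force: [-0.1, 0.5, -1.4]
grip_width: 0.149
finger_force: 35.0
```

```bash
python3 - <<'E'
from h import *
go((.5,-.361,.27),(.5,-.361,.112))
E
```

```text
t17.05 tcp [ 0.5433 -0.219   0.2696] yaw -11.5 z [-6.e-04  2.e-04 -1.e+00] F [-0.1  0.5 -1.4] w 13.7 ff 34.997822642326355
(0.5, -0.361, 0.27) -> [-147.8  -14.2   -0.4] turn 0.00
(0.5, -0.361, 0.112) -> [-147.8  -14.1  157.6] turn 0.00
```

move_arm:
  deltas: "-15 -1 0 0; -40 -4 0 0; -70 -7 0 0; -100 -10 0 0; -125 -12 0 0; -142 -14 0 0; -147.8 -14.2 0 0; -147.8 -14.2 0 0; -147.8 -14.2 15 0; -147.8 -14.2 40 0; -147.8 -14.2 65 0; -147.8 -14.2 90 0; -147.8 -14.2 112 0; -147.8 -14.2 130 0; -147.8 -14.2 144 0; -147.8 -14.2 153 0; -147.8 -14.2 157.5 0; -147.8 -14.2 157.5 0; -147.8 -14.2 157.5 0; -147.8 -14.2 157.5 0"

```text
clock: 18.72
eef_pos: [0.5012, -0.3613, 0.1134]
orientation: [[0.199, 0.98, 0.001], [0.98, -0.199, -0.001], [-0.001, 0.001, -1.0]]
force: [-0.4, -1.0, -0.7]
grip_width: 0.152
finger_force: 35.0
```

```bash
python3 - <<'E'
from h import *
go((.5,-.361,.112))
c=read_camera("scene");p=np.array(observe()["eef_pos"])
print(((proj(c,[[.5,-.36,.02],[.5,-.36,.06],p-[0,0,.052]])+.5-[290,130])*5-.5).round(0))
m=cv2.resize(c["pixels"][130:250,290:410],None,fx=5,fy=5,interpolation=cv2.INTER_CUBIC);cv2.imwrite("pics/s7.png",m)
E
```

```text
t18.72 tcp [ 0.5012 -0.3613  0.1134] yaw -11.5 z [ 1.2e-03 -8.0e-04 -1.0e+00] F [-0.4 -1.  -0.7] w 13.9 ff 34.99777436256409
(0.5, -0.361, 0.112) -> [ 0.1 -1.3  1.4] turn 0.00
[[327. 558.]
 [334. 511.]
 [338. 509.]]
```

View pics/s7.png

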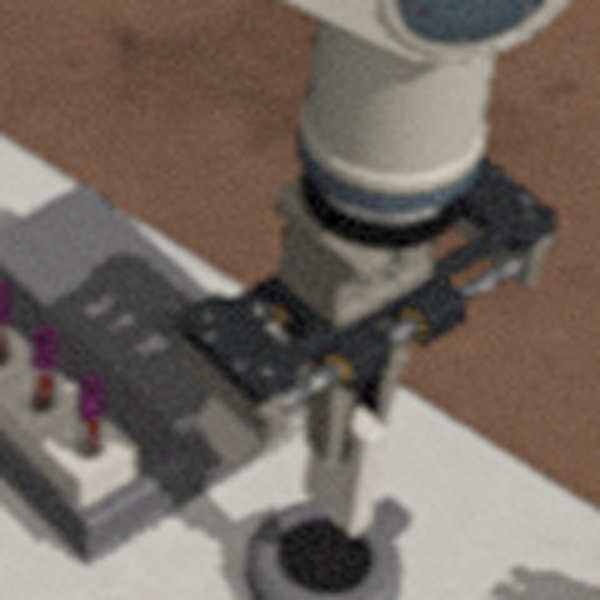

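move_arm:
  deltas: "0 -.7 .6 0; 0 -.7 .6 0; 0 -.7 .6 0; 0 -.7 .6 0; 0 -.7 .6 0; 0 -.7 .6 0"

```text
clock: 19.27
eef_pos: [0.4999, -0.3611, 0.1119]
orientation: [[0.199, 0.98, 0.0], [0.98, -0.199, -0.0], [-0.0, 0.0, -1.0]]
force: [0.1, 0.1, -0.9]
grip_width: 0.147
finger_force: 35.0
```

```bash
python3 - <<'E'
from h import *
go((.5,-.361,.112)); print(sign_off())
E
```

```text
t19.27 tcp [ 0.4999 -0.3611  0.1119] yaw -11.5 z [ 1.e-04 -0.e+00 -1.e+00] F [ 0.1  0.1 -0.9] w 13.5 ff 34.99776542186737
(0.5, -0.361, 0.112) -> [ 0.1  0.1 -0.1] turn 0.00
the job is handed in; nothing more can be done
None
```

I handed the job in at 19.3 s: the spare tube is fully down in the empty pocket and released, the flap was left open at about 105°, and the logger is held upright and still about 4 cm above the middle of the larger reader pad.

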